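Lathe carriage from threading to power facing

ROBOT

A 7-joint arm with a two-finger parallel gripper is mounted at the origin on the work surface. World frame = base frame: x ahead of the robot, y to its left, z up, the work surface at z = 0. Lengths are in m, angles in rad, forces in N, time in s.
With the tool pointing down it reaches from about 0.425 to 0.95 m from the base axis. Payload 4.7 kg.
Tool frame: the origin (TCP) lies on the centre line of the jaws, within the pads' length; the fingertips stand 22 mm ahead of it and the grasp point (between the pads) lies 3 mm ahead of it (r.nose_length is the distance from the TCP to the fingertips, in m); z points along the fingers, y is the line along which they close (so a half turn about z gives the same grasp; the last joint's range is limited). The gripper opens to 87 mm and grips with 3 to 60 N. Pads are 19 mm wide; open, the fingers measure 117 mm over their backs; the gripper's body (75 mm by 190 mm) begins 51 mm behind the grasp point.
Start: joints at [-1.348, 0.469, -0.049, 1.532, 0.024, 1.141, -0.082], TCP at [0.168, 0.654, 0.245] pointing down, gripper open.
Joint ranges: [-2.59, 2.59], [-0.33, 1.99], [-1.39, 1.29], [0.1, 2.45], [-1.04, 4.18], [0.21, 1.99], [-2.66, 2.66]. Speed limits (rad/s): [2.57, 2.57, 3.14, 3.14, 3.14, 3.14, 3.14].

INTERFACE

Orientations are given as a rotation vector (axis times angle).
In Python, from cell import r, optics, sensors gives the robot as it stands (r), with the cameras (optics) and the readings (sensors). Calls block until the motion is done:
- r.movep(position, orientation): joint-space move of the TCP to a pose.
- r.servo_line(position, orientation=None, rate=0.15, max_force=None): straight line of the TCP; orientation=None keeps the orientation; rate is the mean speed in m/s. With max_force (N) it stops when the force on the tool has changed by that much, and returns True; else False.
- r.goto_joints(angles): joint-space move.
- r.grip(opening, f_grip=None): opening from 0.0 (shut) to 1.0 (fully open); f_grip is the grip in N (None keeps the last); returns when the fingers have stopped.
- r.sleep(seconds).
- r.inverse_kinematics(position, orientation): joint angles nearest the present ones, or None.
- optics.grab_frame(name): name is "side" or "top" or "wrist"; returns the picture (420x560x3 uint8, red, green, blue); there is no depth.
- optics.camera_params(name): a dict with "fx", "fy", "cx", "cy" (pixels), "D" ([k1, k2, p1, p2, k3] as OpenCV has them; the pictures are not rectified), "origin" and "rotation" of the camera in the world. Camera axes: x right, y up, looking along -z (the intrinsics and any distortion apply to the point x, -y, -z); pixel columns grow to the right and rows downward; lengths in m; the calibration is good to about 2 mm. A picture is of the moment at which its call begins: read the wrist's pose just before it. camera_params takes no time and is no camera call; for the wrist camera it gives the pose at the moment of the call.
A pose or a line that the arm cannot do raises r.Unreachable and nothing moves.
- r.hand_in(): hands the job in; it is judged then, once.
Readings, each from a call of its own:
- sensors.get_time(): time.
- sensors.get_joint_positions(): joint angles.
- sensors.get_dq(): joint speeds.
- sensors.get_effort(): joint torques, N m.
- sensors.get_tool_pos(): TCP position.
- sensors.get_tool_rot(): TCP orientation.
- sensors.get_wrist_force(): force on the tool from outside, world axes, zero at the start.
- sensors.get_ft_torque(): the same for the moment, N m.
- sensors.get_grip_width(): opening from 0.0 (shut) to 1.0 (fully open).
- sensors.get_grasp_force(): force on a finger pad.
Only numpy, scipy, OpenCV 4.12 (cv2) and the standard library are available. Lean on these libraries where they do the work, as an engineer would, in place of code of your own. Each camera call takes 0.05 s, during which the arm holds its last target. There are 200 camera calls.

TASK

The thread is cut, so change the lathe's carriage over to power facing. First raise the black half-nut lever on the right of the apron fully, to let go of the leadscrew, and leave it up; only then take the red-knobbed feed selector out of its off place at the lower right of its gate, through the zigzag one leg after another (up, left, down, left, up), and leave it fully home at the upper left end, let go. Do not strike the cross-slide handwheel that hangs over the gate, and leave the things lying about as they are.

Things in the scene. Friction and masses are not known exactly. Their poses are not given: they have to be found in the camera images.
- lathe: Green bench lathe across the bench, its working side to the robot: headstock and chuck at the robot's left, tailstock at the right. Origin on the bench top, x into the machine, y to the robot's left along the bed, z up. Grey chip tray 24 mm high, x -120 to 250 mm, y -490 to 490 mm. Fixed.
- carriage: Carriage of the lathe, anywhere along its bed, square to it. Origin on the bench top below the gate's centre; axes as the lathe's. Its apron (y -150 to 165 mm) has a face sloping up and away from the robot at 35 degrees, from (x -42, z 36) to (x 51, z 101) mm, upright above. Low on its left a second handwheel, 66 mm across, at (x -45 to -63, y 128, z 58) mm, handle to x -86. Fixed.
- gate_face (a point): Centre of the zigzag gate, at (0, 0, 65) mm in the carriage frame: x up the slope, y left, z out of the face, leaning 35 degrees to the robot. Aluminium plate 118 x 74 mm; slot 14 mm wide (17 across) with three legs along the slope at y -34, 0, +34 mm, 28 mm long between centres. Right and middle legs join at their upper ends, middle and left at their lower ends; no side pockets.
- selector_knob (a point): Centre of the feed selector's red ball knob (28 mm diameter) on a 10 mm stem. Swings at radius 130 mm about a line along y at (x 34, z 16) mm of the carriage frame: knob at (x -63, z 103) mm down, (-14, 137) up; y = -34 mm + selector_shift. Moves with 2 to 3 N, no spring, stays where left. Sideways play in a leg 2 mm each way; in the cross slots 10 mm at the knob along the slope.
- selector_shift (a joint): Slide of the selector to the robot's left, m: 0 in the right (off) leg, 0.034 in the middle (sliding) leg, 0.068 in the left (facing) leg.
- selector_swing (a joint): Swing of the selector up the slope, rad: 0 at the lower end of a leg, 0.46 at the upper end. It can cross from right to middle leg only above about 0.38, from middle to left leg only below about 0.08. Starts at 0 to 0.06, in the right leg.
- halfnut_knob (a point): Point on the axis of the half-nut lever's round black handle: 24 mm diameter here and to its end 16 mm further out, tapering to 16 mm at 30 mm below. At y -120 mm of the carriage; swings at radius 130 mm about the same line as the selector: (x -65, z 101) mm closed, (-11, 138) open. Site z points out along the lever. Moves with 2 to 3 N, stays where left.
- halfnut (a joint): Half-nut lever, rad: 0 down (closed on the leadscrew), 0.5 up (open, at its stop). Starts at 0 to 0.08.
- handwheel: Cross-slide handwheel on the carriage: spoked steel wheel 84 mm over its rim, upright, facing the robot, with a short handle at its top reaching 26 mm nearer the robot than the wheel's centre. Must not be struck. Origin is that of the carriage.
- handwheel_centre (a point): Centre of that wheel: (x 12, y 0, z 225) mm in the carriage frame. Rim front at x 6 mm, lowest point z 183 mm: 46 mm above and 20 mm behind the raised selector knob. A gripper body held upright over the raised knob strikes it; one leaning back 30 to 45 degrees towards the robot stays clear.
- bush: Turned brass bush, 36 mm diameter, 34 mm high, standing in the front of the chip tray. Bystander; origin under its centre.
- chuck_key: T-shaped steel chuck key lying in the chip tray, left of the carriage, 87 x 80 mm. Bystander.
- oil_bottle: Yellow oil bottle, 52 mm diameter, 130 mm high, on the bench to the left in front of the lathe. Bystander; origin under its centre.
- caliper: Steel caliper lying on the bench, 200 mm long. Bystander.
- wrench: Steel wrench lying on the bench. Bystander.
- screwdriver: Screwdriver lying on the bench. Bystander.

How it is judged:
By the outcome, as a careful person would: the job done as asked, in the order asked, and still so for the second after the job is handed in, with the robot touching nothing.
It also fails if it takes over 51 s, if anything falls off the work surface, if the arm or the gripper's body presses on something with over 40 N, if the wrist force passes 120 N, or if a joint passes its speed limit or range.

## Working session

There is one attempt and no reset: what is moved stays moved. The work goes in short steps, each a Python script; the robot and the scene stay as the last script left them, time stands still between calls to the robot, and variables do not carry over. Pictures are saved under pics/ and viewed, at most 10 in all, crops included, and the job is handed in when it is done.

```bash
mkdir -p pics; ls
python3 - <<'E'
from cell import r, optics, sensors
import cv2,numpy as np
for n in("side","top","wrist"):
    p=optics.camera_params(n);print(n,{k:np.round(v,4).tolist() for k,v in p.items()})
    cv2.imwrite(f"pics/{n}0.png",optics.grab_frame(n)[:,:,::-1])
print(sensors.get_time(),sensors.get_tool_rot(),r.nose_length)
a=[cv2.imread(f"pics/{n}0.png") for n in("side","top")]
E
```

```text
cell.py
pics
side {'fx': 396.5723, 'fy': 396.5723, 'cx': 282.0512, 'cy': 204.7004, 'D': [-0.0028, 0.0, 0.0, 0.0, 0.0], 'origin': [0.287, -0.806, 0.635], 'rotation': [1.0497, -0.1555, -0.2937]}
top {'fx': 405.604, 'fy': 405.604, 'cx': 284.2251, 'cy': 204.8429, 'D': [0.0201, 0.0, 0.0, 0.0, 0.0], 'origin': [0.3449, 0.0011, 1.0005], 'rotation': [0.1779, -0.1875, -1.6727]}
wrist {'fx': 312.3909, 'fy': 312.3909, 'cx': 280.0639, 'cy': 214.3821, 'D': [-0.043, 0.0, 0.0, 0.0, 0.0], 'origin': [0.0942, 0.6736, 0.3833], 'rotation': [-0.2376, -0.1818, 1.3091]}
0.15 [-3.94377729e-01 -3.11657107e+00  2.33304157e-03] 0.022
```

View pics/top0.png

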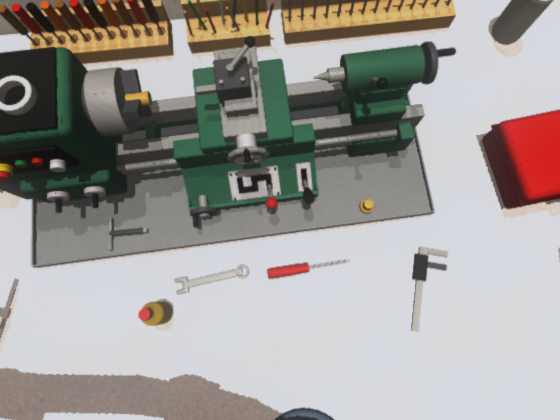

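View pics/side0.png

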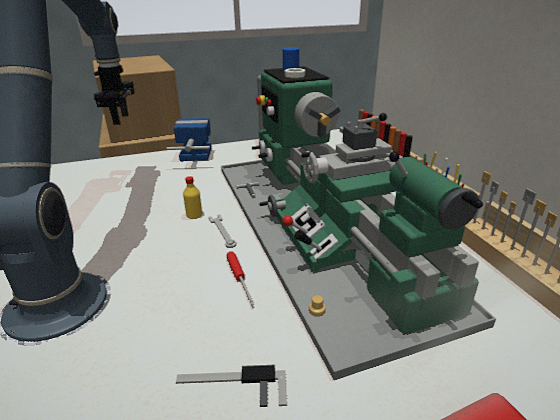

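The top view shows the red knob at about (272,203), the black handle at (308,195) and the gate plate around (255,182). The side view shows the red knob at about (288,221) and the tray's front corners. Next I'll crop closer to get the details.

```bash
cat > h.py <<'E'
import numpy as np,cv2
from scipy.spatial.transform import Rotation as R
def ray(p,uv):
    K=np.array([[p["fx"],0,p["cx"]],[0,p["fy"],p["cy"]],[0,0,1]])
    x,y=cv2.undistortPoints(np.array([[uv]],float),K,np.array(p["D"],float))[0,0]
    d=R.from_rotvec(p["rotation"]).apply([x,-y,-1]);return np.array(p["origin"]),d/np.linalg.norm(d)
def proj(p,X):
    c=R.from_rotvec(p["rotation"]).inv().apply(np.atleast_2d(X)-p["origin"])*[1,-1,-1]
    K=np.array([[p["fx"],0,p["cx"]],[0,p["fy"],p["cy"]],[0,0,1]])
    return cv2.projectPoints(c,np.zeros(3),np.zeros(3),K,np.array(p["D"],float))[0][:,0]
def tri(rs):
    A=sum(np.eye(3)-np.outer(d,d) for o,d in rs);b=sum((np.eye(3)-np.outer(d,d))@o for o,d in rs)
    X=np.linalg.solve(A,b);return X,[np.linalg.norm(np.cross(X-o,d)) for o,d in rs]
def onz(rr,z): o,d=rr;return o+d*(z-o[2])/d[2]
def red(img,box):
    u0,v0,u1,v1=box;h=cv2.cvtColor(img[v0:v1,u0:u1],cv2.COLOR_RGB2HSV)
    m=((h[...,0]<8)|(h[...,0]>172))&(h[...,1]>150)&(h[...,2]>60)
    n,l,s,c=cv2.connectedComponentsWithStats(m.astype(np.uint8));i=1+np.argmax(s[1:,4])
    return c[i]+[u0,v0],s[i]
E
python3 - <<'E'
from h import *
from cell import r, optics, sensors
t=cv2.imread("pics/top0.png")[:,:,::-1];s=cv2.imread("pics/side0.png")[:,:,::-1]
pt,ps=optics.camera_params("top"),optics.camera_params("side")
ct,a=red(t,(255,190,290,215));cs,b=red(s,(270,205,305,240));print(ct,a,cs,b)
print("knob",tri([ray(pt,ct),ray(ps,cs)]))
f=[onz(ray(pt,q),.024) for q in((37,264),(432,210))];print(f,np.linalg.norm(f[0]-f[1]))
d=f[0]-f[1];print("yaw",np.arctan2(-d[0],d[1]))
A=cv2.resize(t[150:225,185:325],None,fx=5.6,fy=5.6,interpolation=2)[:400];
A=cv2.resize(t[150:225,185:335],(800,400)[:2],interpolation=2)
B=cv2.resize(s[190:270,260:360],(750,600),interpolation=2)
cv2.imwrite("pics/a.png",cv2.resize(t[150:225,185:325],(784,420),interpolation=2)[:,:,::-1]);cv2.imwrite("pics/b.png",B[:,:,::-1])
E
```

```text
[271.05208333 202.73958333] [11  8 11 11 96] [287.11764706 220.28235294] [12 10 11 11 85]
knob (array([0.56205051, 0.01338214, 0.10127119]), [np.float64(0.00017617920266451255), np.float64(0.00017617920266430845)])
[array([0.49324892, 0.58375816, 0.024     ]), array([ 0.51899871, -0.37622215,  0.024     ])] 0.9603255947841989
yaw 0.026816818407204523
```

View pics/a.png

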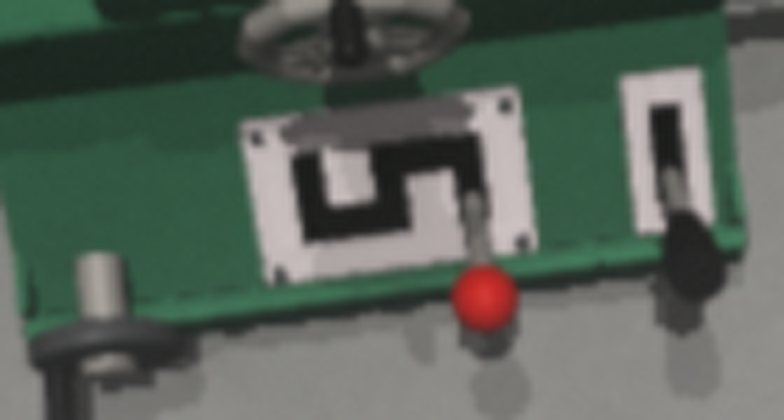

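View pics/b.png

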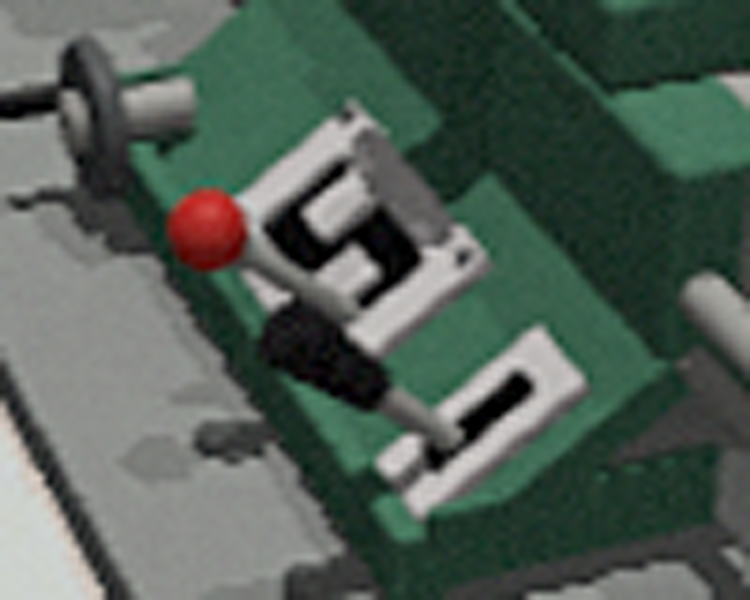

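The crops show the plate corners, the knob and the lever clearly. In the top crop the plate corners are about (243,122), (518,88), (537,250) and (268,285). In the side crop the two upper corners are about (350,100) and (490,262). Next I'll fit the carriage pose from these.

Run:
```python
from h import *
from cell import r, optics, sensors
from scipy.optimize import least_squares
pt,ps=optics.camera_params("top"),optics.camera_params("side")
T=lambda u,v:np.array([u/5.6+185-.4,v/5.6+150-.4]);S=lambda u,v:np.array([u/7.5+260-.43,v/7.5+190-.43])
G=R.from_euler("y",-35,degrees=True).as_matrix()
face=lambda x,y,z=.001:np.array([0,0,.065])+G@[x,y,z]
top=[(face(.037,.059),T(243,122)),(face(.037,-.059),T(518,88)),(face(-.037,-.059),T(537,250)),(face(-.037,.059),T(268,285))]
side=[(face(.037,.059),S(350,100)),(face(.037,-.059),S(490,262))]
kt,ks=np.array([271.05,202.74]),np.array([287.1,220.3])
def knob(th,y=-.034,a0=.731):a=a0+th;return np.array([.034-.13*np.cos(a),y,.016+.13*np.sin(a)])
def f(q):
    x,y,yaw,dz,th=q;W=lambda X:R.from_euler("z",yaw).apply(X)+[x,y,dz]
    e=[proj(pt,W(X))[0]-u for X,u in top]+[proj(ps,W(X))[0]-u for X,u in side]
    e+=[3*(proj(pt,W(knob(th)))[0]-kt),3*(proj(ps,W(knob(th)))[0]-ks)]
    return np.r_[np.ravel(e),dz/.002,(yaw-.027)/.01,min(th,0)/.01]
s=least_squares(f,[.62,.05,.027,0,.02]);print(s.x.round(4));print(s.fun.round(2))
x,y,yaw,dz,th=s.x
W=lambda X:R.from_euler("z",yaw).apply(X)+[x,y,dz]
for h in(0,.08,.5):
    X=[W(knob(h,-.12,.709)),W(np.array([.034,-.12,.016])+(knob(h,-.12,.709)-[.034,-.12,.016])*146/130)]
    a=[(v-[185,150]+0)*5.6 for v in proj(pt,X)];b=[(v-[260,190])*7.5 for v in proj(ps,X)];print(h,np.round(X,4).tolist(),np.round(a),np.round(b))
print("knob",W(knob(th)))
```

```text
[ 0.6242  0.0486  0.0228 -0.0013 -0.0014]
[-0.53  0.23 -0.09 -0.05  0.1   0.08  0.01  0.1   0.41 -0.13 -0.77 -0.99
  0.32  0.15  0.37 -0.05 -0.65 -0.42 -0.14]
0 [[0.5623, -0.0729, 0.0993], [0.5501, -0.0732, 0.1098]] [[692. 274.]
 [698. 296.]] [[292. 367.]
 [256. 347.]]
0.08 [[0.5693, -0.0727, 0.107], [0.5581, -0.073, 0.1183]] [[690. 252.]
 [696. 272.]] [[313. 342.]
 [280. 319.]]
0.5 [[0.6149, -0.0717, 0.1363], [0.6092, -0.0718, 0.1512]] [[678. 124.]
 [681. 126.]] [[448. 237.]
 [433. 200.]]
knob [0.56206803 0.01312441 0.10135384]
```

```bash
cat >> h.py <<'E'
C=np.array([.6242,.0486,-.0013]);YAW=.0228
RZ=R.from_euler("z",YAW)
W=lambda X:RZ.apply(X)+C
def kn(th,y,a0=.731,rad=.13):a=a0+th;return W(np.array([.034-rad*np.cos(a),y,.016+rad*np.sin(a)]))
def ori(lean):
    c,s=np.cos(np.radians(lean)),np.sin(np.radians(lean))
    return (RZ*R.from_matrix(np.array([[-c,0,s],[0,1,0],[-s,0,-c]])))
L=43;O=ori(L);D=O.apply([0,0,1]);RV=O.as_rotvec()
tcp=lambda P,back=0:P-D*(.003+back)
E
python3 - <<'E'
from h import *
from cell import r, optics, sensors
P=kn(.04,-.12,.709,.132)
via=np.array([.36,.15,.33])
for p in(via,tcp(P,.1),tcp(P),tcp(kn(.52,-.12,.709,.132)),tcp(kn(0,-.034)),tcp(kn(.48,.034)),tcp(kn(.46,.034),.12)):
    q=r.inverse_kinematics(p,RV);print(p.round(3),None if q is None else np.round(q,2))
r.movep(via,RV);r.movep(tcp(P,.1),RV)
print(sensors.get_time(),sensors.get_tool_pos(),sensors.get_wrist_force())
p=optics.camera_params("wrist");im=optics.grab_frame("wrist");cv2.imwrite("pics/w1.png",im[:,:,::-1])
print(proj(p,[P,kn(0,-.034),kn(0,-.12,.709),kn(.08,-.12,.709),W([0,0,.065])]))
E
```

```text
[0.36 0.15 0.33] None
[ 0.494 -0.074  0.18 ] None
[ 0.562 -0.073  0.107] [ 0.9   0.56 -0.98  2.36  2.4   0.47 -0.54]
[ 0.615 -0.072  0.141] [ 0.87  0.53 -0.97  2.23  2.15  0.38 -0.31]
[0.56  0.013 0.104] [ 0.8   0.68 -1.17  2.38  2.16  0.74 -0.43]
[0.61  0.082 0.139] [-0.05  0.36 -0.28  2.27  2.25  0.35 -0.85]
[0.525 0.08  0.225] [ 0.06  0.07 -0.43  2.36  1.59  0.25 -0.26]Traceback (most recent call last):
  File "<stdin>", line 7, in <module>
host.Unreachable: the arm cannot take that pose within its joint ranges
```

Run:
```python
from h import *
from cell import r, optics, sensors
for fl in(0,1):
  for L in(30,35,40,45):
    O=ori(L)*R.from_euler("z",180*fl,degrees=True);D=O.apply([0,0,1]);RV=O.as_rotvec()
    print("flip",fl,"lean",L)
    for nm,P in(("hn0",kn(.04,-.12,.709,.132)),("hn5",kn(.5,-.12,.709,.132)),("s0",kn(0,-.034)),("sRu",kn(.46,-.034)),("sMd",kn(0,0)),("sLu",kn(.47,.034))):
      for b,dx,dz in((0,0,0),(.07,0,0),(0,-.03,.07)):
        q=r.inverse_kinematics(P-D*(.003+b)+[dx,0,dz],RV)
        print(nm,b,dz,None if q is None else " ".join("%.2f"%v for v in q))
```

```text
flip 0 lean 30
hn0 0 0 0.75 0.46 -0.81 2.23 1.44 0.27 0.32
hn0 0.07 0 0.95 0.30 -0.97 2.25 0.87 0.27 0.87
hn0 0 0.07 0.79 0.24 -0.78 2.24 0.55 0.24 1.16
hn5 0 0 0.59 0.41 -0.63 2.11 0.88 0.25 0.84
hn5 0.07 0 -0.13 0.18 0.23 2.17 -0.36 0.29 2.00
hn5 0 0.07 -0.17 0.18 0.28 2.15 -0.35 0.31 1.99
s0 0 0 0.42 0.40 -0.64 2.26 1.53 0.29 0.02
s0 0.07 0 0.31 0.19 -0.49 2.29 0.79 0.22 0.71
s0 0 0.07 0.26 0.18 -0.43 2.28 0.64 0.23 0.85
sRu 0 0 0.25 0.36 -0.44 2.14 0.97 0.24 0.57
sRu 0.07 0 -0.27 0.17 0.17 2.19 0.07 0.26 1.42
sRu 0 0.07 -0.33 0.17 0.23 2.17 0.02 0.28 1.46
sMd 0 0 0.27 0.39 -0.56 2.26 1.52 0.29 -0.05
sMd 0.07 0 -0.00 0.17 -0.24 2.30 0.75 0.21 0.66
sMd 0 0.07 -0.18 0.15 -0.05 2.29 0.54 0.21 0.87
sLu 0 0 -0.06 0.35 -0.24 2.14 0.94 0.25 0.46
sLu 0.07 0 -0.58 0.19 0.34 2.19 0.20 0.28 1.15
sLu 0 0.07 -0.61 0.18 0.37 2.17 0.17 0.30 1.19
flip 0 lean 35
hn0 0 0 0.74 0.45 -0.78 2.29 2.00 0.25 -0.23
hn0 0.07 0 1.12 0.38 -1.18 2.31 1.47 0.29 0.31
hn0 0 0.07 1.11 0.36 -1.17 2.28 1.32 0.29 0.44
hn5 0 0 0.74 0.45 -0.81 2.16 1.49 0.26 0.27
hn5 0.07 0 0.93 0.31 -0.98 2.19 0.97 0.25 0.77
hn5 0 0.0
[... 4106 characters left out ...]
u 0 0.07 None
flip 1 lean 45
hn0 0 0 0.91 0.58 -0.98 2.38 2.49 0.51 2.53
hn0 0.07 0 None
hn0 0 0.07 0.96 0.29 -0.95 2.40 2.61 0.25 2.29
hn5 0 0 0.74 0.47 -0.79 2.27 2.48 0.34 2.46
hn5 0.07 0 0.94 0.31 -0.94 2.32 2.40 0.22 2.50
hn5 0 0.07 -0.39 0.17 0.54 2.33 4.10 0.22 0.67
s0 0 0 0.53 0.50 -0.80 2.41 2.44 0.59 2.32
s0 0.07 0 None
s0 0 0.07 None
sRu 0 0 0.39 0.41 -0.61 2.30 2.40 0.41 2.33
sRu 0.07 0 0.41 0.22 -0.60 2.36 2.33 0.28 2.34
sRu 0 0.07 0.41 0.20 -0.60 2.31 2.14 0.23 2.53
sMd 0 0 0.44 0.50 -0.80 2.41 2.35 0.63 2.32
sMd 0.07 0 None
sMd 0 0.07 None
sLu 0 0 -0.09 0.36 -0.24 2.30 2.38 0.39 2.15
sLu 0.07 0 -0.45 0.18 0.14 2.38 2.31 0.26 2.16
sLu 0 0.07 -0.27 0.17 -0.05 2.32 2.02 0.24 2.47
```

```bash
sed -i 's/^L=43/L=36/' h.py
python3 - <<'E'
from h import *
from cell import r, optics, sensors
P=kn(.04,-.12,.709,.132)
via=np.array([.43,.15,.33]);rv=ori(15).as_rotvec()
print(r.inverse_kinematics(via,rv))
r.grip(.6,8)
r.movep(via,rv);print(np.round(sensors.get_joint_positions(),2),sensors.get_time());r.movep(tcp(P,.07),RV)
print(sensors.get_time(),sensors.get_tool_pos(),tcp(P,.07),np.round(sensors.get_joint_positions(),2),sensors.get_wrist_force())
p=optics.camera_params("wrist");im=optics.grab_frame("wrist");cv2.imwrite("pics/w1.png",im[:,:,::-1])
print(proj(p,[P,kn(0,-.034),kn(0,-.12,.709,.146),kn(.08,-.12,.709,.146),W([0,0,.065])]).round(0))
E
```

```text
[-0.87858338 -0.11801001  0.33963505  2.066006    0.20311697  0.96665042
  0.9597987 ]
[-0.88 -0.12  0.34  2.07  0.2   0.97  0.96] 3.0917
5.1833 [ 0.52168198 -0.07340091  0.16383016] [ 0.52138202 -0.07377585  0.16363793] [ 1.11  0.38 -1.17  2.33  1.57  0.28  0.21] [ 0.14245755 -0.46151654  0.44162752]
[[278. 234.]
 [395. 231.]
 [278. 229.]
 [278. 246.]
 [402. 236.]]
```

View pics/w1.png

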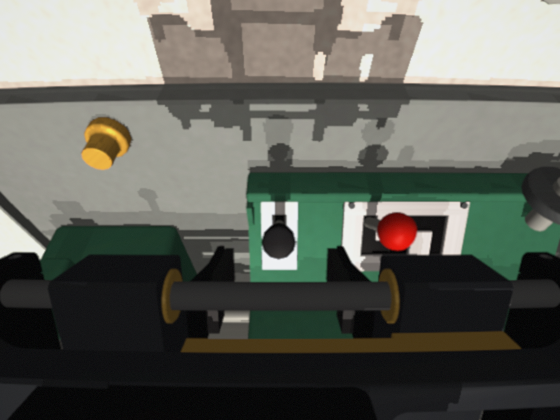

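The wrist view agrees with the fit. The handle end is at (278,241), between the predictions for 0 and 0.08 rad, so the lever is at about 0.055 rad. The red knob is at (397,231) against a predicted (395,231). Next I'll grip the half-nut lever and raise it.

Run:
```python
from h import *
from cell import r, optics, sensors
H=lambda th:tcp(kn(th,-.12,.709,.134))
print(r.servo_line(H(.055),RV,.1,max_force=20))
r.grip(.1,10);print(sensors.get_grip_width()*87,sensors.get_grasp_force(),sensors.get_wrist_force())
for th in(.17,.28,.39,.48,.53):
    s=r.servo_line(H(th),RV,.08,max_force=25);print(th,s,sensors.get_wrist_force().round(1),(sensors.get_tool_pos()-H(th)).round(4))
    if s:break
print(sensors.get_time(),sensors.get_grip_width()*87)
cv2.imwrite("pics/t1.png",optics.grab_frame("side")[:,:,::-1])
```

```text
False
22.881274074653625 9.995948988944292 [-2.26125132 -2.47796959  4.00304577]
0.17 False [-1.1 -2.7  2.7] [ 0.0006 -0.0007  0.0004]
0.28 False [ 1.7 -2.5 -0.2] [ 0.0004 -0.0007  0.    ]
0.39 False [ 3.  -3.5 -2.9] [-0.     -0.0006 -0.0004]
0.48 False [ 3.4 -3.2 -4.6] [-0.0002 -0.0005 -0.0005]
0.53 False [-2.3 -4.1 -2.6] [-0.0018 -0.0006 -0.0014]
8.2417 22.748281396469793
```

Run:
```python
from h import *
from cell import r, optics, sensors
H=lambda th,b=0:tcp(kn(th,-.12,.709,.134),b)
for th in(.56,.59):
    s=r.servo_line(H(th),RV,.05,max_force=25);print(th,s,sensors.get_wrist_force().round(1),(sensors.get_tool_pos()-H(th)).round(4))
r.grip(.6);r.sleep(.1)
print(sensors.get_wrist_force().round(1))
r.servo_line(H(.57,.07),RV,.15)
pt,pw=optics.camera_params("side"),optics.camera_params("wrist")
a=optics.grab_frame("side")[150:290,230:400];b=optics.grab_frame("wrist")
u,v=proj(pt,kn(.5,-.12,.709,.146))[0];print("side",(u-230)*3,(v-150)*3,"wrist",proj(pw,[kn(t,-.12,.709,.146) for t in(.42,.5)]),sensors.get_time())
c=np.zeros((420,800,3),np.uint8);c[:,:510]=cv2.resize(a,(510,420));c[:,510:]=b[:,150:440]
cv2.imwrite("pics/c.png",c[:,:,::-1])
print(np.round(sensors.get_joint_positions(),2))
```

```text
0.56 False [-7.1 -4.2 -2.7] [-0.0033 -0.0006 -0.0026]
0.59 False [-8.3 -4.4 -2.8] [-0.0042 -0.0007 -0.0035]
[ 0.2  0.1 -0. ]
side 263.171566911413 199.88069187273553 wrist [[279.19016006 219.14641929]
 [279.24553368 234.18129791]] 10.425
[ 1.1   0.43 -1.22  2.18  1.24  0.38  0.55]
```

View pics/c.png

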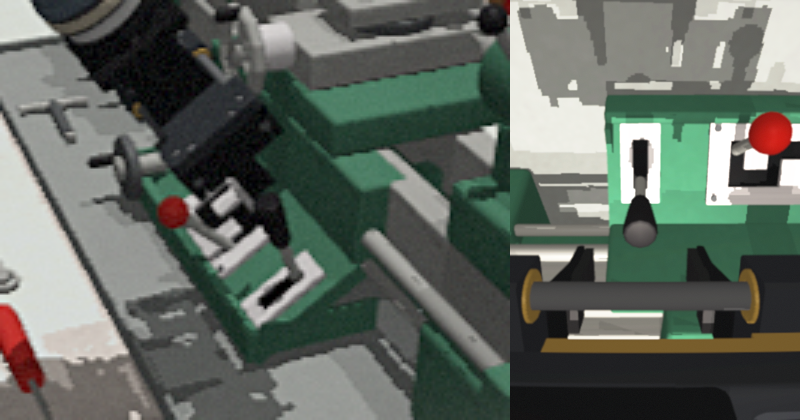

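The half-nut is fully open: the handle end is at wrist pixel (280,234), exactly the 0.5 rad prediction. The gripper is clear of the wheel. Next is the selector.

Run:
```python
from h import *
from cell import r, optics, sensors
S=lambda th,y,b=0:tcp(kn(th,-.034+y),b)
r.servo_line(S(0,0,.08),RV,.15)
p=optics.camera_params("wrist");c,s=red(optics.grab_frame("wrist"),(200,120,400,300));print(c,s,proj(p,kn(0,-.034)),sensors.get_time(),np.round(sensors.get_joint_positions(),2))
print(r.servo_line(S(0,0),RV,.12,max_force=15))
r.grip(.1,10);print(sensors.get_grip_width()*87,sensors.get_wrist_force().round(1))
def go(pts):
    for th,y in pts:
        s=r.servo_line(S(th,y),RV,.07,max_force=20);print(th,y,s,sensors.get_wrist_force().round(1),(1e3*(sensors.get_tool_pos()-S(th,y))).round(1),round(sensors.get_grip_width()*87,1))
        if s:return False
    return True
if go([(.15,0),(.3,0),(.425,0)]): go([(.425,.017),(.425,.034)])
print(sensors.get_time())
```

```text
[279.4375     230.44979508] [ 62  93  35  36 976] [[278.83488563 229.91016887]] 11.375 [ 0.89  0.32 -1.16  2.35  1.58  0.37 -0.02]
False
26.90432039482763 [-2.2 -1.7  1.7]
0.15 0 False [-2.4 -1.5  4.2] [ 0.  -0.2  0.1] 26.9
0.3 0 False [ 1.3 -1.1 -0.4] [ 0.2  0.  -0. ] 26.7
0.425 0 False [ 1.4 -0.5 -2.4] [-0.1 -0.  -0.3] 26.6
0.425 0.017 False [ 2.9  1.6 -3.7] [-0.3  1.7 -0.2] 26.9
0.425 0.034 False [ 2.3  0.7 -4.4] [-0.2  1.2 -0.1] 26.8
14.7833
```

Run:
```python
from h import *
from cell import r, optics, sensors
S=lambda th,y,b=0:tcp(kn(th,-.034+y),b)
def go(pts):
    for th,y in pts:
        s=r.servo_line(S(th,y),RV,.07,max_force=20);print(th,y,s,sensors.get_wrist_force().round(1),(1e3*(sensors.get_tool_pos()-S(th,y))).round(1),round(sensors.get_grip_width()*87,1))
        if s:return False
    return True
go([(.3,.034),(.15,.034),(.035,.034)]) and go([(.035,.051),(.035,.068)]) and go([(.15,.068),(.3,.068),(.43,.068),(.48,.068)])
print(sensors.get_time(),np.round(sensors.get_joint_positions(),2))
a=optics.grab_frame("side")[170:275,230:370];b=optics.grab_frame("wrist")
c=np.zeros((420,800,3),np.uint8);c[:,:510]=cv2.resize(a,(510,420));c[:,510:]=b[:,150:440]
cv2.imwrite("pics/d.png",c[:,:,::-1])
```

```text
0.3 0.034 False [ 2.8  1.9 -7.6] [-0.5  0.5 -0.4] 26.6
0.15 0.034 False [ 3.5  0.7 -5.1] [0.3 0.2 0.3] 26.8
0.035 0.034 False [ 3.9  0.2 -5.4] [0.3 0.1 0.2] 26.6
0.035 0.051 False [ 3.5  1.1 -4.7] [0.1 0.8 0.1] 26.9
0.035 0.068 False [ 1.7 -2.2 -2. ] [-0.1  0.  -0. ] 27.0
0.15 0.068 False [ 1.7 -1.8 -1.3] [-0.1 -0.1  0.1] 27.0
0.3 0.068 False [ 0.2 -2.2  0.3] [0.1 0.  0.1] 27.0
0.43 0.068 False [ 1.2 -2.5 -0.7] [ 0.   0.  -0.1] 27.0
0.48 0.068 False [-1.1 -2.2  0.4] [-0.5  0.1 -0.3] 26.7
18.175 [ 0.58  0.57 -1.07  2.17  1.65  0.62 -0.09]
```

View pics/d.png

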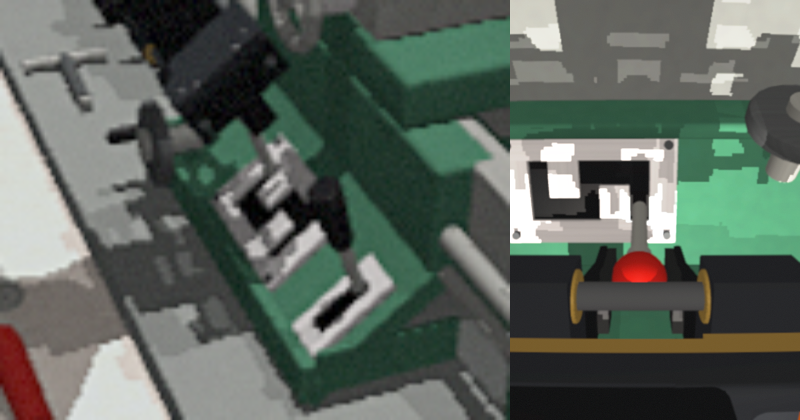

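The knob is in the left leg near its upper end, and the half-nut is still up. I'll push it gently against its stop, release, back off and measure.

Run:
```python
from h import *
from cell import r, optics, sensors
S=lambda th,y,b=0:tcp(kn(th,-.034+y),b)
for th in(.51,.53):
    s=r.servo_line(S(th,.068),RV,.05,max_force=20);print(s,sensors.get_wrist_force().round(1),(1e3*(sensors.get_tool_pos()-S(th,.068))).round(1))
r.grip(.6);print(sensors.get_wrist_force().round(1))
r.servo_line(S(.5,.068,.085),RV,.12)
pw=optics.camera_params("wrist");c,s=red(optics.grab_frame("wrist"),(180,120,400,300))
for t in(.38,.42,.46,.5):print(t,proj(pw,kn(t,.034)).round(1))
print(c,s)
r.movep(np.array([.43,.15,.33]),ori(15).as_rotvec())
pt=optics.camera_params("side");f=optics.grab_frame("side");t=optics.grab_frame("top");ct=optics.camera_params("top")
for im,q in((f,pt),(t,ct)):
    e=proj(q,kn(.46,.034))[0];b=(e-14).astype(int);print(e,red(im,(b[0],b[1],b[0]+28,b[1]+28)))
print(sensors.get_time())
g=np.zeros((420,800,3),np.uint8);g[:,:420]=cv2.resize(f[170:275,250:355],(420,420));g[:,420:]=t[:,100:480]
cv2.imwrite("pics/e.png",g[:,:,::-1])
```

```text
False [-8.1 -2.8  2.4] [-1.9  0.2 -1. ]
False [-11.3  -2.6   3.5] [-2.8  0.3 -1.5]
[-0.1 -0.2 -1. ]
0.38 [[279.  210.7]]
0.42 [[279.1 216.9]]
0.46 [[279.1 222.9]]
0.5 [[279.1 228.6]]
[279.55492424 223.07291667] [  82   85   36   37 1056]
[295.44203609 193.70913489] (array([295.3974359 , 193.43589744]), array([10, 10, 10, 10, 78], dtype=int32))
[237.43618599 182.03952479] (array([237.31958763, 182.32989691]), array([ 9,  9, 11, 11, 97], dtype=int32))
21.85
```

View pics/e.png

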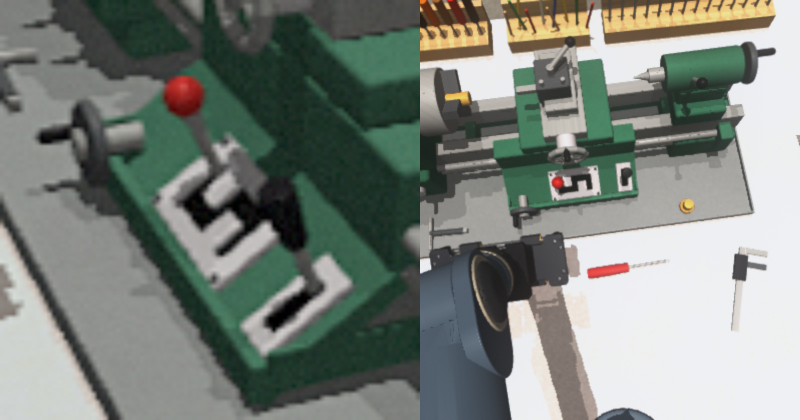

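The measured knob position matches swing 0.46 in the left leg in all three views. The half-nut is up, the things lying about that can be seen are undisturbed, and the robot is clear.

```bash
python3 -c "
from cell import r, optics, sensors
print(r.hand_in())"
```

```text
the job is handed in; nothing more can be done
None
```

The carriage is changed over to power facing and handed in: I raised the half-nut lever fully first, then took the feed selector through the zigzag and left it home at the upper left, let go, with no sign of contact with the handwheel, about 22 s on the clock.

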